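Slide a loaded tray over the step onto the scale

TASK

Weigh the cheese that stands on the aluminium tray: take the tray by its upright grip and slide it, cheese and all, off the white board and up over the small step onto the bench scale, easing the nose over the edge instead of ramming it and never lifting the tray clear or tipping the cheese. Bring the nose square up against the bar of the scale's end stop, feeling for it, and keep a light, steady push of about 8 N on it for one second (contact with the stop must never reach 20 N), then let go and leave the tray lying flat on the platform, in the middle, up at the stop. Leave the other things on the table where they are.

Things in the scene. Friction and masses are not known exactly. Their poses are not given: they have to be found in the camera images.
- tray: flat aluminium tray, 200 mm long (x) by 130 mm wide (y), floor 5 mm thick, rim 12 mm high, 0.22 kg; origin at the centre of its underside, +x towards its nose (the end with the grip), z up. The nose is square, with no ramp. It starts on the packing board, nose towards the scale, 25 to 55 mm short of the board's end
- tray_grip (a point): where to pinch the tray's upright black grip plate: 74 mm ahead of the tray's centre (26 mm behind the nose), 50 mm above the tray's underside. The plate is 12 mm thick (along tray y: pinch it across y), 30 mm long (tray x), and stands from 8 to 71 mm above the underside
- tray_nose (a point): middle of the tray's leading edge, at its underside (100 mm ahead of the tray's centre)
- tray_tail (a point): middle of the tray's trailing edge, at its underside (100 mm behind the tray's centre)
- cheese: plain pear-shaped cheese 117 mm across, 135 mm high, 0.5 to 0.75 kg, standing loose on the tray about 30 mm behind the tray's centre; origin at the centre of its underside. It outweighs the tray, so raising the grip a little tips the nose up while the tail stays down: about 3 N is enough. Slid flat, the loaded tray drags with 2 to 5 N
- scale: low fixed bench scale: steel platform 220 mm (x) by 170 mm (y), flat top 30 mm above the origin; origin under its centre, +x = the way the tray is slid on. Its square entry edge is at x = -0.11; the platform stands 4 to 8.5 mm above the board (a step up), with a gap of 4 to 10 mm between. A sloping display, 40 mm high, lies outside the platform at y = 100 to 156 mm
- end_stop: the scale's adjustable end stop; same origin and axes as the scale. Two fixed brackets past the platform's far end hold a rigid steel cross bar, 150 mm wide, from 2 to 20 mm above the platform. The bar's face, which the tray's nose meets, is clamped anywhere from x = 0.098 to 0.111: this pose does not tell where, so it must be felt for. It does not give when pushed
- board: white packing board, fixed, 270 mm (x) by 180 mm (y), flat top 24 mm above the origin; origin at the centre of its underside, about in line with the scale (within 2 degrees and 4 mm), before its entry edge
- big_weight: bystander: check weight with knob, 47 mm across, 60 mm high, beside the scale; origin under its centre
- small_weight: bystander: check weight with knob, 38 mm across, 50 mm high, beside the scale; origin under its centre
- paper_roll: bystander: roll of white labels standing on its face, 66 mm across, 52 mm high; origin under its centre
- spare_cheese: bystander: second cheese standing on the table beside the board, 118 mm across, 135 mm high; origin under its centre
- grey_tape: bystander: roll of grey tape lying flat, 103 mm across, 48 mm high; origin under its centre
There are look-alikes about, which are no part of the job. There is more than one size of the tray; the one meant has the size given above.

How it is judged (in metres and radians):
On the way, in this order (a step that is already met when the one before it is completed fails the run):
1. the tray's nose has come over the step: 20 mm past the platform's entry edge, above the platform, the tail still off the scale (x of tray_nose in the frame of scale above -0.09 m and z of tray_nose in the frame of scale above 0.0285 m and x of tray_tail in the frame of scale below -0.12 m), for 0.1 s.
2. the tray's nose is pressed against the end stop with more than 3 N for half a second (contact force between tray and end_stop above 3 N and x of tray_nose in the frame of scale between 0.094 and 0.115 m and y of tray in the frame of scale between -0.018 and 0.018 m and angle between the x axis of tray and the x axis of scale, either way round below 0.06 rad), for 0.5 s.
At the end, for the whole second after the job is handed in: tray flat (0.03 rad) on the platform, nose 94 to 115 mm ahead of the scale's centre (at the stop), tray within 18 mm of the middle line and square within 0.06 rad; cheese upright (0.1 rad) on the tray, its centre within 55 mm of the tray's; all released and at rest (x of tray_nose in the frame of scale between 0.094 and 0.115 m and y of tray in the frame of scale between -0.018 and 0.018 m and angle between the x axis of tray and the x axis of scale, either way round below 0.06 rad and angle between cheese's own z axis and vertical below 0.1 rad and angle between tray's own z axis and vertical below 0.03 rad and z of tray in the frame of scale between 0.028 and 0.033 m and horizontal distance between cheese and tray below 0.055 m and z of cheese in the frame of tray below 0.012 m and linear speed of tray below 0.01 m/s and linear speed of cheese below 0.02 m/s); the robot touches nothing.
It fails at once if the tray presses on the end stop with 20 N or more (contact force between tray and end_stop above 20 N).
It fails at once if the tray catches or bears on the scale (its weight included) with more than 40 N (contact force between tray and scale above 40 N).
It fails at once if the tray is tipped by more than 0.15 rad, or the cheese by more than 0.25 rad (angle between tray's own z axis and vertical above 0.15 rad or angle between cheese's own z axis and vertical above 0.25 rad).
It fails at once if the tray is lifted clear: its tail rises more than 15 mm above the platform (z of tray_tail in the frame of scale above 0.045 m).
It fails at once if a bystander is moved by more than 25 mm (distance of any of big_weight, small_weight, paper_roll, spare_cheese, grey_tape from where it was at the start of the episode above 0.025 m).
It also fails if it takes over 70 s, if anything falls off the work surface, if the arm or the gripper's body presses on something with over 40 N, if the wrist force passes 120 N, or if a joint passes its speed limit or range.

ROBOT

A 6-joint arm with a two-finger parallel gripper is mounted at the origin on the work surface; the furniture and walls round the work are solid. World frame = base frame: x ahead of the robot, y to its left, z up, the work surface at z = 0. Lengths are in m, angles in degrees, forces in N, time in s.
With the tool pointing down it reaches from about 0.375 to 0.9 m from the base axis. Payload 3.1 kg.
Tool frame: the origin (TCP) lies on the centre line of the jaws, within the pads' length; the fingertips stand 25 mm ahead of it and the grasp point (between the pads) lies 6 mm ahead of it; y points along the fingers, x is the direction in which the jaws open and shut, and the axes are right-handed (so a half turn about y gives the same grasp; the last joint's range is limited). The gripper opens to 87 mm and grips with 3 to 60 N. Pads are 19 mm wide; open, the fingers measure 117 mm over their backs; the gripper's body (75 mm by 190 mm) begins 51 mm behind the grasp point.
Start: joints at [55.319, 30.224, 82.088, -0, 67.689, -10.227], TCP at [0.259, 0.569, 0.248] pointing down, gripper open.
Joint ranges: [-176.69, 176.69], [-43.24, 126.21], [12.49, 139.97], [-82, 262], [0, 151.66], [-163.58, 163.58]. Speed limits (degrees/s): [159.86, 159.86, 180, 180, 180, 180].

INTERFACE

Orientations are given as a 3x3 rotation matrix whose columns are the frame's x, y, z axes.
In Python, from rig import * gives the robot as it stands.
- The arm moves only by the tool play_rows, never from a script. Its argument "commands" is a list of rows, each a list of 2 entries, a list of its own where there are three numbers: the shift along the world's x, y, z in m, then the turn, a rotation vector about the world's x, y, z in rad. A call has 1 to 10 rows; each row is the pose to reach, as a shift and turn from the pose commanded when the call began; what a row does not reach only later rows make up. A row lasts 1/8 s, in which the tool goes at most 62.5 mm and 10.7 degrees, less where a joint would pass 70% of its speed; a pose out of reach is approached as far as the arm can. A call with a gripper value outside its range is refused whole. "gripper" is the finger opening in m, from 0 to 0.087, set as the call begins (left out, the last holds). The fingers move at their own pace and stop on an object; the grip force is fixed at half the most. Time passes only in rows, so rows that repeat a pose let the fingers close. It gives the time, the measured TCP pose, the force and the opening at its end, in the units of the state.
- read_state(): the state, without advancing time (a new reading comes with each control period).
- capture(name): name is "scene" or "side" or "wrist"; returns a dict with "frame" (420x560x3 uint8, red, green, blue), "depth" (420x560 float32, m along the optical axis (not along the pixel's ray), 0 where there is no reading), "mtx" (3x3 intrinsics, pixels), "cam_to_world" (4x4, takes a point from camera to world coordinates); the wrist camera has in their place "hand_eye" (4x4, takes a point from camera to tool coordinates, whose origin is the TCP and whose axes are the tool frame's). Camera axes: x right, y down, z forward; pixel columns grow to the right and rows downward; lengths in m; the calibration is good to about 2 mm. A picture is of the moment at which its call begins: read the wrist's pose just before it.
- hand_in(): hands the job in, once; it reports no verdict.
The state is a dict: "time_s": time; "joint_positions": joint angles; "qvel": joint speeds; "tau": joint torques, N m; "position": TCP position; "tcp_rot": TCP orientation; "force": force on the tool from outside, world axes, zero at the start; "moment": the same for the moment, N m; "opening": opening from 0.0 (shut) to 1.0 (fully open).
Only numpy, scipy, OpenCV 4.12 (cv2) and the standard library are available. Lean on these libraries where they do the work, as an engineer would, in place of code of your own. Each camera call takes 0.05 s, during which the arm holds its last target. There are 200 camera calls.

## Working session

There is one attempt and no reset: what is moved stays moved. The work goes in short steps, Python scripts to look and compute and a tool call to move; the robot and the scene stay as the last step left them, time stands still between calls to the robot, and variables do not carry over. Pictures are saved under pics/ and viewed, about 8 in all and at most 12, crops included, and the job is handed in when it is done.

Besides the shell and the picture viewer there is one more tool, called after ">>>" by a JSON object that holds its "name" and its "arguments", one argument or row to a line. play_rows: Moves the arm, as the interface text tells. Its arguments: {"type":"object","properties":{"commands":{"type":"array"},"gripper":{"type":"number"}},"required":["commands"]}

```bash
mkdir -p pics; ls; python3 - <<'E'
from rig import *
import cv2,numpy as np
s=read_state();print(s)
ims=[]
for n in ("scene","side"):
    c=capture(n);np.savez("pics/"+n+".npz",**c);cv2.imwrite(f"pics/{n}1.png",cv2.cvtColor(c["frame"],cv2.COLOR_RGB2BGR))
    print(n,c["mtx"],c["cam_to_world"])
E
```

```text
pics
{'time_s': 0.0, 'joint_positions': array([ 5.53189402e+01,  3.02792328e+01,  8.21571597e+01,  8.33355321e-04,
        6.76896023e+01, -1.02273368e+01]), 'qvel': array([-0.06771554,  0.05707395, -0.02839029,  0.10378279, -0.11789756,
       -0.14424866]), 'tau': array([ 5.57727089e-04, -4.40043497e+01, -1.76591492e+01,  6.34181430e-02,
        5.80724515e-02, -1.42510662e-04]), 'position': array([0.25829596, 0.56837341, 0.24656443]), 'tcp_rot': array([[ 4.13961820e-01, -1.26232574e-03, -9.10293369e-01],
       [ 9.10291678e-01, -1.80066995e-03,  4.13963547e-01],
       [-2.16169475e-03, -9.99997582e-01,  4.03676006e-04]]), 'force': array([-0.40215082, -0.39054008,  0.75188993]), 'moment': array([-0.0400872 , -0.01662327, -0.01833615]), 'opening': 0.9998769214763888}
scene [[492.34646472   0.         279.09306634]
 [  0.         492.34646472 208.23269605]
 [  0.           0.           1.        ]] [[ 8.59541521e-01 -3.32470305e-01  3.88138983e-01 -1.21013249e-01]
 [-5.11065678e-01 -5.59907828e-01  6.52161864e-01 -9.87627099e-01]
 [ 4.97601083e-04 -7.58924713e-01 -6.51178188e-01  1.04992884e+00]
 [ 0.00000000e+00  0.00000000e+00  0.00000000e+00  1.00000000e+00]]
side [[430.48168522   0.         291.00478133]
 [  0.         430.48168522 201.41802862]
 [  0.           0.           1.        ]] [[ 0.99723859  0.02956324 -0.06812639  0.55323192]
 [ 0.07365191 -0.51127572  0.85625495 -0.9991983 ]
 [-0.0095177  -0.85890812 -0.51204127  0.66731613]
 [ 0.          0.          0.          1.        ]]
```

View pics/scene1.png

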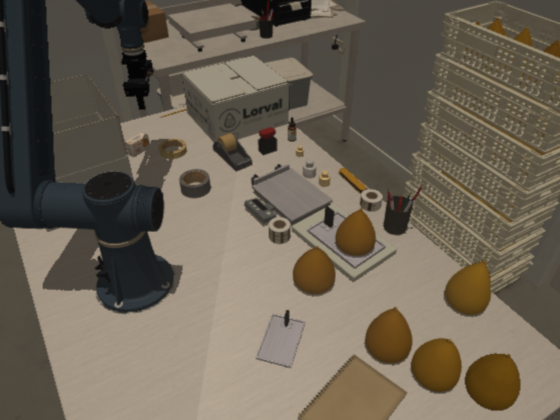

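View pics/side1.png

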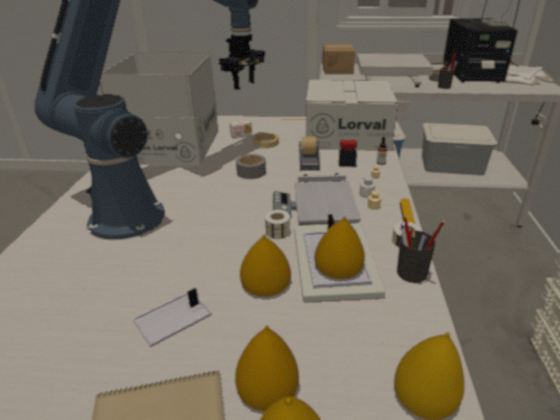

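The target is the tray on the white board (scene px 340,240, with black grip at 330,215). The look-alikes are the small tray at scene px (282,340), the other cheeses, and the spare cheese at (315,270). Next I'll build a top-down map.

```bash
cat > h.py <<'E'
import numpy as np,cv2
def cloud(c,T):
    d=c["depth"];v,u=np.indices(d.shape);K=c["mtx"]
    P=np.stack([(u-K[0,2])/K[0,0]*d,(v-K[1,2])/K[1,1]*d,d],-1)
    return P@T[:3,:3].T+T[:3,3]
E
python3 - <<'E'
from h import *
outs=[]
for n in ("scene","side"):
    c=dict(np.load(f"pics/{n}.npz"));W=cloud(c,c["cam_to_world"]).astype(np.float32)
    ok=c["depth"]>0
    # ortho at 1.5mm, splat
    S=1.25/1000;x0,y0=0.40,-0.30;w,h=320,520
    P=W[ok];C=c["frame"][ok]
    # dense: upsample via projecting plane z=.03
    K=c["mtx"];T=np.linalg.inv(c["cam_to_world"])
    ix,iy=np.meshgrid(np.arange(w),np.arange(h))
    X=np.stack([x0+ix*S,y0+(h-1-iy)*S,np.full(ix.shape,.03),np.ones(ix.shape)],-1)@T.T
    mu=(X[...,0]/X[...,2]*K[0,0]+K[0,2]).astype(np.float32);mv=(X[...,1]/X[...,2]*K[1,1]+K[1,2]).astype(np.float32)
    o=cv2.remap(c["frame"],mu,mv,cv2.INTER_LINEAR);Z=cv2.remap(W[...,2],mu,mv,cv2.INTER_NEAREST)
    zc=cv2.applyColorMap(np.clip(Z/0.08*255,0,255).astype(np.uint8),cv2.COLORMAP_JET)
    outs+= [cv2.convertScaleAbs(o[...,::-1],alpha=1.4),zc] if n=="scene" else []
    m=(P[:,0]>.4)&(P[:,0]<.85)&(P[:,1]>-.3)&(P[:,1]<.4)
    hh,e=np.histogram(P[m,2],bins=np.arange(-.006,.062,.002));print(n,[(round(a*1000),b) for a,b in zip(e,hh)])
cv2.imwrite("pics/ortho.png",np.hstack(outs))
E
```

```text
scene [(-6, np.int64(1391)), (-4, np.int64(2063)), (-2, np.int64(1655)), (0, np.int64(732)), (2, np.int64(277)), (4, np.int64(170)), (6, np.int64(151)), (8, np.int64(163)), (10, np.int64(195)), (12, np.int64(226)), (14, np.int64(256)), (16, np.int64(320)), (18, np.int64(562)), (20, np.int64(663)), (22, np.int64(704)), (24, np.int64(892)), (26, np.int64(1125)), (28, np.int64(869)), (30, np.int64(467)), (32, np.int64(264)), (34, np.int64(194)), (36, np.int64(176)), (38, np.int64(154)), (40, np.int64(110)), (42, np.int64(110)), (44, np.int64(120)), (46, np.int64(160)), (48, np.int64(164)), (50, np.int64(115)), (52, np.int64(98)), (54, np.int64(81)), (56, np.int64(87)), (58, np.int64(80))]
side [(-6, np.int64(8)), (-4, np.int64(322)), (-2, np.int64(3021)), (0, np.int64(3878)), (2, np.int64(814)), (4, np.int64(126)), (6, np.int64(127)), (8, np.int64(151)), (10, np.int64(166)), (12, np.int64(147)), (14, np.int64(221)), (16, np.int64(286)), (18, np.int64(232)), (20, np.int64(611)), (22, np.int64(1216)), (24, np.int64(522)), (26, np.int64(618)), (28, np.int64(1443)), (30, np.int64(1338)), (32, np.int64(492)), (34, np.int64(306)), (36, np.int64(200)), (38, np.int64(239)), (40, np.int64(245)), (42, np.int64(149)), (44, np.int64(168)), (46, np.int64(167)), (48, np.int64(211)), (50, np.int64(259)), (52, np.int64(222)), (54, np.int64(127)), (56, np.int64(126)), (58, np.int64(167))]
```

View pics/ortho.png

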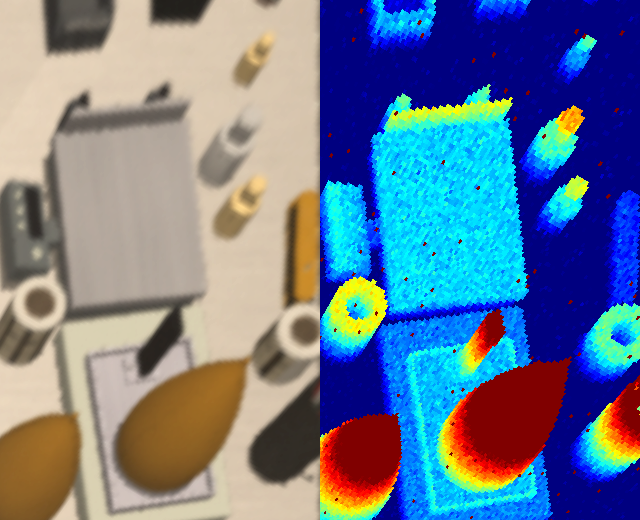

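The top-down map shows the platform's left edge running (52,140)→(65,310), tilted about 4°. The tray's grip base is near (150,365), which is world (0.585, -0.107), and the tray's tilt is about 7°. I'll move above it for a close look.

>>> {"name": "play_rows", "arguments": {
  "commands": [
    [[0.02,-0.04,0.04],[0,0,-0.08]],
    [[0.05,-0.09,0.08],[0,0,-0.16]],
    [[0.08,-0.14,0.1],[0,0,-0.25]],
    [[0.11,-0.19,0.1],[0,0,-0.34]],
    [[0.14,-0.24,0.1],[0,0,-0.43]],
    [[0.17,-0.29,0.1],[0,0,-0.52]],
    [[0.2,-0.34,0.1],[0,0,-0.61]],
    [[0.23,-0.39,0.1],[0,0,-0.7]],
    [[0.26,-0.44,0.1],[0,0,-0.8]],
    [[0.29,-0.49,0.1],[0,0,-0.9]]
  ]
}}

```text
time_s: 1.35
position: [0.5491, 0.0772, 0.3472]
tcp_rot: [[0.971, -0.001, -0.238], [0.238, 0.0, 0.971], [-0.001, -1.0, 0.0]]
force: [1.1, 1.5, 0.3]
opening: 0.997
```

>>> {"name": "play_rows", "arguments": {
  "commands": [
    [[0.02,-0.04,0.0],[0,0,-0.08]],
    [[0.035,-0.06,0.0],[0,0,-0.15]],
    [[0.035,-0.06,0],[0,0,-0.15]],
    [[0.035,-0.06,0],[0,0,-0.15]]
  ]
}}

```text
time_s: 1.85
position: [0.5828, 0.0197, 0.3471]
tcp_rot: [[0.995, -0.002, -0.095], [0.095, 0.001, 0.995], [-0.002, -1.0, 0.001]]
force: [-0.0, 0.5, 0.6]
opening: 1.001
```

```bash
python3 - <<'E'
from rig import *
from h import *
s=read_state();c=capture("wrist");
np.savez("pics/w1.npz",**c,pos=s["position"],rot=s["tcp_rot"])
print(s["time_s"],s["position"],s["tcp_rot"],c["hand_eye"],c["mtx"],s["force"])
cv2.imwrite("pics/w1.png",c["frame"][...,::-1])
E
```

```text
1.85 [0.58279398 0.01972109 0.34707339] [[ 9.95469253e-01 -1.79065530e-03 -9.50671288e-02]
 [ 9.50687289e-02  8.30528189e-04  9.95470365e-01]
 [-1.70358836e-03 -9.99998052e-01  9.97000599e-04]] [[ 9.99999490e-01  7.69215794e-05  1.00725118e-03 -2.81177729e-05]
 [-9.52889022e-04 -2.59199852e-01  9.65823239e-01 -1.36387133e-01]
 [ 3.35372006e-04 -9.65823706e-01 -2.59199646e-01  7.00872380e-02]
 [ 0.00000000e+00  0.00000000e+00  0.00000000e+00  1.00000000e+00]] [[302.7971422    0.         277.08586033]
 [  0.         302.7971422  213.89757416]
 [  0.           0.           1.        ]] [-0.03407866  0.54414429  0.58391153]
```

View pics/w1.png

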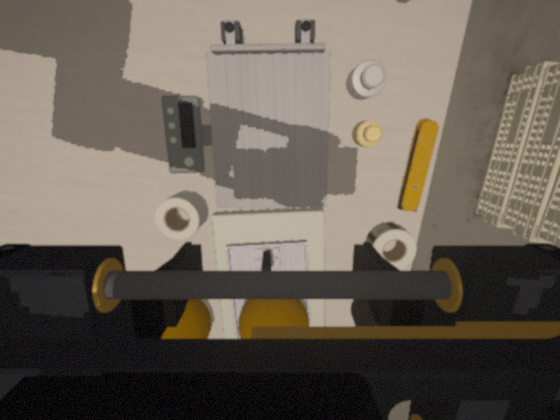

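```bash
cat >> h.py <<'E'
def toolT(z):
    T=np.eye(4);T[:3,:3]=z["rot"];T[:3,3]=z["pos"];return T@z["hand_eye"]
def ortho(c,T,z,x0,y1,w,h,S):
    K=c["mtx"];ix,iy=np.meshgrid(np.arange(w),np.arange(h));zz=np.broadcast_to(z,ix.shape)
    X=np.stack([x0+ix*S,y1-iy*S,zz,np.ones(ix.shape)],-1)@np.linalg.inv(T).T
    mu=(X[...,0]/X[...,2]*K[0,0]+K[0,2]).astype(np.float32);mv=(X[...,1]/X[...,2]*K[1,1]+K[1,2]).astype(np.float32)
    return mu,mv,cv2.remap(c["frame"],mu,mv,cv2.INTER_LINEAR)
E
python3 - <<'E'
from h import *
c=dict(np.load("pics/w1.npz"));T=toolT(c);W=cloud(c,T).astype(np.float32)
def med(u0,u1,v0,v1):
    p=W[v0:v1,u0:u1].reshape(-1,3);return np.round(np.median(p,0),4)
print("platform",med(230,310,70,120),"board L",med(219,226,230,240),"board R",med(312,320,228,240),"traynose floor",med(240,258,250,262),"table",med(90,130,150,210))
# grip top points
m=np.zeros(W.shape[:2],bool);m[235:285,250:285]=1
g=W[m&(W[...,2]>.075)&(W[...,2]<.12)];print("grip",len(g),g.mean(0),g.min(0),g.max(0))
S=.0005
mu,mv,o=ortho(c,T,.030,.47,.235,500,600,S)   # 0.25 x .30
mu,mv,o2=ortho(c,T,.030,.47,-.0,500,300,.0005)
cv2.imwrite("pics/o2.png",cv2.convertScaleAbs(np.vstack([o])[...,::-1],alpha=1.5))
# line fits: subpixel edges by gradient in the raw gray along columns/rows of ortho at 0.5mm
G=cv2.GaussianBlur(cv2.cvtColor(o,cv2.COLOR_RGB2GRAY),(0,0),2).astype(float)
np.save("pics/G.npy",G)
E
```

```text
platform [0.5607 0.1401 0.0291] board L [ 0.5029 -0.0761  0.0216] board R [ 0.6523 -0.0601  0.0215] traynose floor [ 0.5483 -0.1063  0.0266] table [ 0.3146 -0.0082 -0.0013]
grip 75 [ 0.5774875  -0.09303712  0.08668777] [ 0.57091683 -0.09997107  0.07503946] [ 0.5839441  -0.09001383  0.09332854]
```

View pics/o2.png

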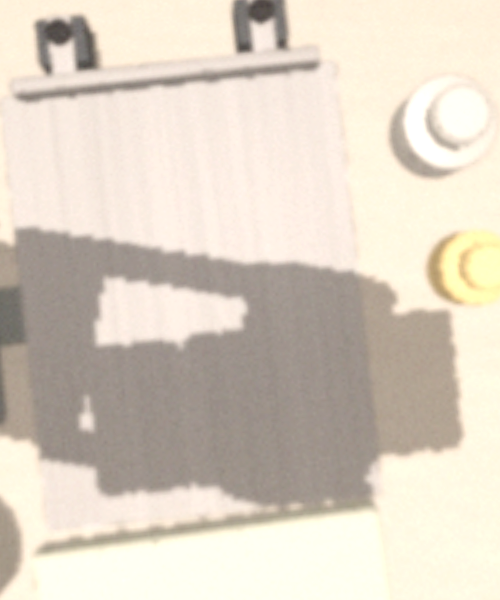

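```bash
python3 - <<'E'
from h import *
c=dict(np.load("pics/w1.npz"));T=toolT(c)
o=ortho(c,T,.035,.49,-.05,400,500,.0005)[2]
s=dict(np.load("pics/scene.npz"));o2=ortho(s,s["cam_to_world"],.035,.49,-.05,400,500,.0005)[2]
cv2.imwrite("pics/o3.png",cv2.convertScaleAbs(np.hstack([o,o2])[...,::-1],alpha=1.4))
E
```

```text
(no output)
```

View pics/o3.png

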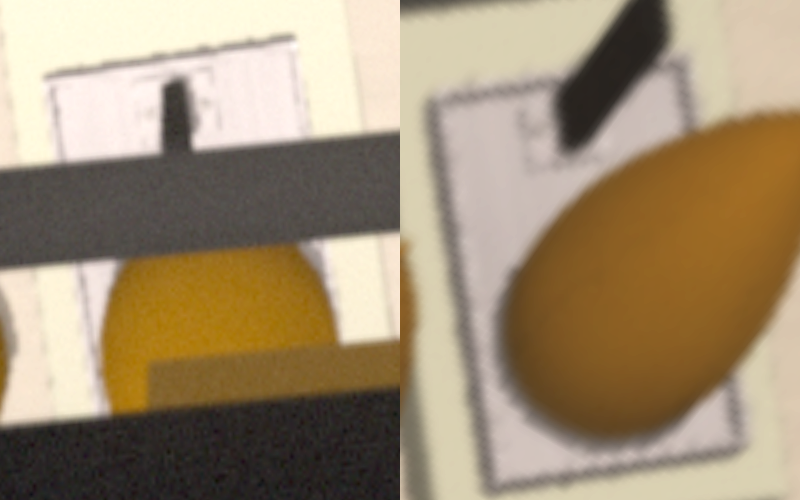

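The wrist camera's ortho puts the nose centre at (0.575,-0.078) with yaw about 8.6°. The scale's centre is about (0.565,0.087) with yaw about 5.1°. The grip is at about (0.579,-0.104), with the board top near 0.0225. The tray measures 126×197 mm, so it is the right one. Approaching now.

>>> {"name": "play_rows", "arguments": {
  "commands": [
    [[-0.001,-0.04,-0.0],[0,0,0.02]],
    [[-0.003,-0.09,-0.02],[0,0,0.04]],
    [[-0.004,-0.124,-0.06],[0,0,0.055]],
    [[-0.004,-0.124,-0.11],[0,0,0.055]],
    [[-0.004,-0.124,-0.16],[0,0,0.055]],
    [[-0.004,-0.124,-0.205],[0,0,0.055]],
    [[-0.004,-0.124,-0.205],[0,0,0.055]]
  ]
}}

```text
time_s: 2.78
position: [0.5768, -0.1028, 0.1396]
tcp_rot: [[0.989, -0.008, -0.15], [0.15, 0.003, 0.989], [-0.008, -1.0, 0.005]]
force: [0.9, 0.6, 0.3]
opening: 0.996
```

```bash
python3 - <<'E'
from rig import *
from h import *
s=read_state();c=capture("wrist");
np.savez("pics/w2.npz",**c,pos=s["position"],rot=s["tcp_rot"]);print(s["position"],s["force"])
d=capture("side")
a=cv2.resize(d["frame"][120:320,180:420],(500,417))
cv2.imwrite("pics/w2.png",np.hstack([cv2.resize(c["frame"],(300,225))[:,:],np.zeros((225,0,3),np.uint8)])[...,::-1])
v=np.zeros((417,800,3),np.uint8);v[:225,:300]=cv2.resize(c["frame"],(300,225));v[:,300:]=a
cv2.imwrite("pics/v2.png",v[...,::-1])
E
```

```text
[ 0.57676268 -0.1027765   0.13959727] [0.92244906 0.62406861 0.26374639]
```

View pics/v2.png

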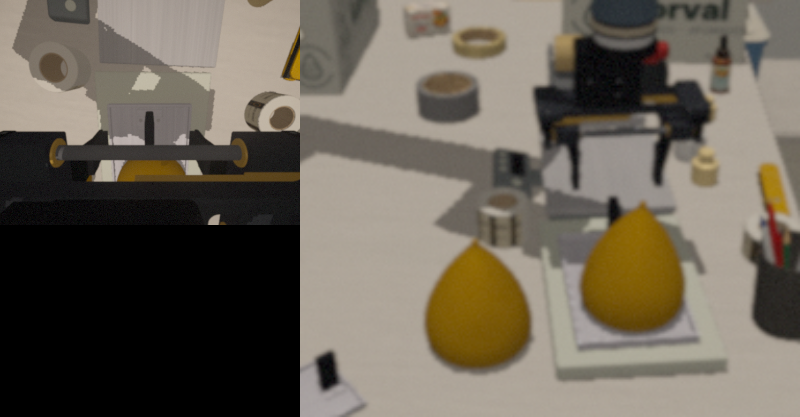

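The wrist view shows the grip centred between the fingers (px 150,125), and the cheese sits behind the gripper body. I'll descend and close.

>>> {"name": "play_rows", "arguments": {
  "commands": [
    [[0.001,-0.001,-0.03],[0,0,0]],
    [[0.002,-0.001,-0.061],[0,0,0]],
    [[0.002,-0.001,-0.061],[0,0,0]]
  ]
}}

```text
time_s: 3.25
position: [0.5819, -0.1057, 0.0823]
tcp_rot: [[0.989, -0.0, -0.149], [0.149, 0.0, 0.989], [-0.0, -1.0, 0.0]]
force: [-0.2, -0.2, 0.1]
opening: 1.002
```

>>> {"name": "play_rows", "arguments": {
  "commands": [
    [[0,0,0],[0,0,0]],
    [[0,0,0],[0,0,0]],
    [[0,0,0],[0,0,0]],
    [[0,0,0],[0,0,0]],
    [[0,0,0],[0,0,0]],
    [[0,0,0],[0,0,0]]
  ],
  "gripper": 0.0
}}

```text
time_s: 4.0
position: [0.5816, -0.1061, 0.0815]
tcp_rot: [[0.989, -0.0, -0.148], [0.148, 0.0, 0.989], [-0.0, -1.0, 0.0]]
force: [0.0, -0.3, 0.3]
opening: 0.4
```

```bash
python3 - <<'E'
from rig import *
s=read_state();print(s["time_s"],s["position"],s["force"],s["moment"],s["opening"]*87)
E
```

```text
4.0 [ 0.58160309 -0.10606287  0.08145407] [ 0.01705667 -0.27240327  0.29788334] [-0.02339513  0.03069776  0.00481795] 34.77845280113314
```

>>> {"name": "play_rows", "arguments": {
  "commands": [
    [[0,0,0],[0,0,0]],
    [[0,0,0],[0,0,0]],
    [[0,0,0],[0,0,0]],
    [[0,0,0],[0,0,0]],
    [[0,0,0],[0,0,0]],
    [[0,0,0],[0,0,0]]
  ]
}}

```text
time_s: 4.75
position: [0.5803, -0.106, 0.0814]
tcp_rot: [[0.989, -0.003, -0.148], [0.148, 0.001, 0.989], [-0.003, -1.0, 0.001]]
force: [-5.5, -0.7, 3.3]
opening: 0.134
```

>>> {"name": "play_rows", "arguments": {
  "commands": [
    [[0,0,0],[0,0,0]]
  ]
}}

```text
time_s: 4.88
position: [0.5803, -0.106, 0.0814]
tcp_rot: [[0.989, -0.003, -0.148], [0.148, 0.001, 0.989], [-0.003, -1.0, 0.001]]
force: [-4.4, -1.3, 3.9]
opening: 0.137
```

The grip is held at an opening of 11.9 mm. I'll slide 40 mm along the board, squaring the tray to the scale as it goes.

>>> {"name": "play_rows", "arguments": {
  "commands": [
    [[0.001,0.004,0],[0,0,-0.006]],
    [[0.001,0.008,0],[0,0,-0.012]],
    [[0.001,0.012,0],[0,0,-0.018]],
    [[0.001,0.017,0],[0,0,-0.025]],
    [[0.0,0.022,0],[0,0,-0.032]],
    [[0.0,0.027,0],[0,0,-0.04]],
    [[-0.001,0.032,0],[0,0,-0.048]],
    [[-0.002,0.036,0],[0,0,-0.055]],
    [[-0.002,0.04,0],[0,0,-0.06]],
    [[-0.002,0.04,0],[0,0,-0.06]]
  ]
}}

```text
time_s: 6.12
position: [0.5793, -0.0652, 0.0815]
tcp_rot: [[0.996, -0.001, -0.089], [0.089, 0.001, 0.996], [-0.001, -1.0, 0.001]]
force: [0.6, 0.4, -2.5]
opening: 0.135
```

```bash
python3 - <<'E'
from rig import *
from h import *
s=read_state();c=capture("wrist");print(s["position"],s["force"],s["moment"])
np.savez("pics/w3.npz",**c,pos=s["position"],rot=s["tcp_rot"])
c=dict(np.load("pics/w3.npz"));T=toolT(c);W=cloud(c,T)
o=ortho(c,T,.030,.47,.06,500,300,.0005)[2]
d=capture("side")
v=np.zeros((600,800,3),np.uint8);v[:300,:500]=o;v[300:,:400]=cv2.resize(c["frame"],(400,300));v[300:,400:]=cv2.resize(d["frame"][150:300,250:450],(400,300))
cv2.imwrite("pics/v3.png",cv2.convertScaleAbs(v[...,::-1],alpha=1.3))
E
```

```text
[ 0.57933323 -0.06517516  0.08150118] [ 0.59125876  0.41891663 -2.50059644] [0.11806567 0.04905402 0.02517613]
```

View pics/v3.png

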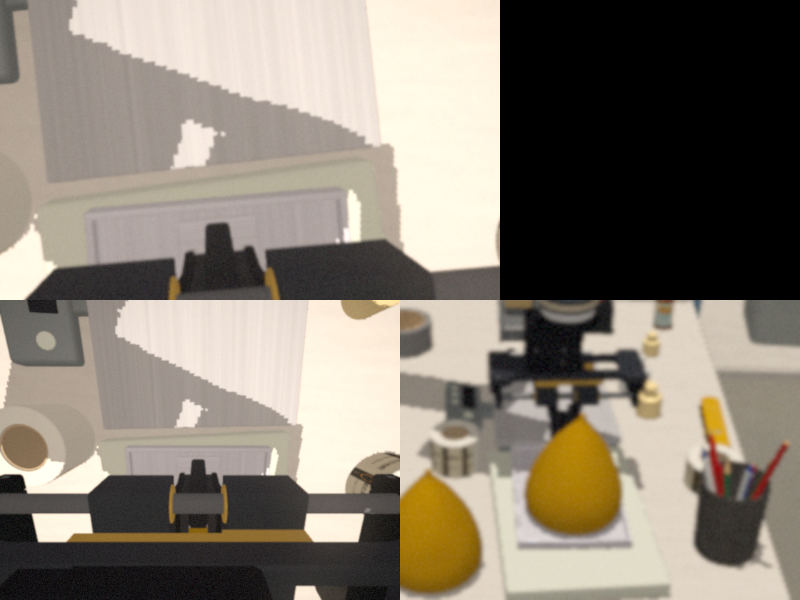

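The nose is about 17 mm short of the entry edge, centred to about 2 mm and about 1° off square. I'll raise the nose now, pivoting on the tail.

>>> {"name": "play_rows", "arguments": {
  "commands": [
    [[0,0,0.002],[0.012,0.001,0.003]],
    [[0,-0.001,0.0045],[0.025,0.002,0.006]],
    [[0,-0.002,0.0065],[0.037,0.004,0.009]],
    [[0,-0.003,0.009],[0.05,0.005,0.012]],
    [[0,-0.003,0.011],[0.06,0.006,0.015]],
    [[0,-0.003,0.011],[0.06,0.006,0.015]]
  ]
}}

```text
time_s: 6.98
position: [0.5794, -0.0696, 0.0925]
tcp_rot: [[0.995, -0.007, -0.103], [0.103, 0.06, 0.993], [-0.001, -0.998, 0.06]]
force: [-1.4, -0.8, -4.6]
opening: 0.136
```

```bash
cat > st.py <<'E'
from rig import *
s=read_state();import numpy as np
np.set_printoptions(precision=4,suppress=True)
R=s["tcp_rot"];print(s["time_s"],s["position"],"F",s["force"],"M",s["moment"],"pitch",R[2,2],"yaw",np.degrees(np.arctan2(R[1,0],R[0,0])))
E
python3 st.py
```

```text
6.975 [ 0.5794 -0.0696  0.0925] F [-1.3781 -0.7907 -4.587 ] M [-0.0966  0.3167 -0.2656] pitch 0.060235049928216856 yaw 5.918799792802746
```

```bash
python3 - <<'E'
from rig import *
from h import *
s=read_state();c=capture("wrist");c.update(pos=s["position"],rot=s["tcp_rot"]);W=cloud(c,toolT(c)).reshape(-1,3)
a=np.radians(5.7);ax=np.array([-np.sin(a),np.cos(a)]);ay=np.array([-np.cos(a),-np.sin(a)])
o=np.array([.5745,-.023]);X=(W[:,:2]-o)@ax;Y=(W[:,:2]-o)@ay
for x in np.arange(-.034,.02,.003):
    m=(abs(X-x)<.0015)&(abs(Y)<.055)&(abs(Y)>.022)&(W[:,2]<.08);print(round(x,3),m.sum(),np.round(np.percentile(W[m,2],[10,50,90]),4) if m.any() else "")
E
```

```text
-0.034 433 [0.0378 0.0386 0.0394]
-0.031 440 [0.038  0.0388 0.0395]
-0.028 446 [0.0381 0.039  0.0398]
-0.025 437 [0.0384 0.0392 0.04  ]
-0.022 269 [0.0454 0.0463 0.047 ]
-0.019 1042 [0.0216 0.0421 0.0468]
-0.016 428 [0.021  0.0219 0.0228]
-0.013 419 [0.0203 0.0214 0.0224]
-0.01 521 [-0.0013  0.0175  0.022 ]
-0.007 466 [-0.0015 -0.0004  0.0192]
-0.004 339 [-0.0017 -0.0008  0.0001]
-0.001 134 [-0.0015 -0.0004  0.0283]
0.002 421 [0.0282 0.029  0.0299]
0.005 455 [0.0284 0.0292 0.03  ]
0.008 459 [0.0283 0.0292 0.03  ]
0.011 444 [0.0283 0.0291 0.0301]
0.014 446 [0.0284 0.0291 0.03  ]
0.017 480 [0.0284 0.0292 0.0299]
```

The depth gives 5 mm of clearance over the platform, with a step of 7.5 mm and the nose 19 mm short of the edge. Advancing 45 mm.

>>> {"name": "play_rows", "arguments": {
  "commands": [
    [[0,0.004,0],[0,0,0]],
    [[-0.001,0.009,0],[0,0,0]],
    [[-0.0015,0.014,0],[0,0,0]],
    [[-0.002,0.019,0],[0,0,0]],
    [[-0.0025,0.024,0],[0,0,0]],
    [[-0.003,0.029,0],[0,0,0]],
    [[-0.0035,0.034,0],[0,0,0]],
    [[-0.004,0.039,0],[0,0,0]],
    [[-0.0045,0.044,0],[0,0,0]],
    [[-0.005,0.047,0],[0,0,0]]
  ]
}}

```text
time_s: 8.28
position: [0.5747, -0.0217, 0.0926]
tcp_rot: [[0.995, -0.006, -0.104], [0.104, 0.06, 0.993], [-0.0, -0.998, 0.06]]
force: [-1.0, -0.8, -5.7]
opening: 0.138
```

>>> {"name": "play_rows", "arguments": {
  "commands": [
    [[0,0,0],[0,0,0]],
    [[0,0,0],[0,0,0]]
  ]
}}

```text
time_s: 8.52
position: [0.5745, -0.0214, 0.0926]
tcp_rot: [[0.995, -0.007, -0.103], [0.104, 0.061, 0.993], [-0.0, -0.998, 0.061]]
force: [-0.4, 2.6, -3.5]
opening: 0.136
```

```bash
python3 st.py
```

```text
8.525 [ 0.5745 -0.0214  0.0926] F [-0.3648  2.556  -3.4742] M [0.3654 0.0874 0.0034] pitch 0.06141883879547049 yaw 5.942041119777231
```

>>> {"name": "play_rows", "arguments": {
  "commands": [
    [[-0.0005,0.005,0],[0,0,0]],
    [[-0.001,0.011,0],[0,0,0]],
    [[-0.0015,0.017,0],[0,0,0]],
    [[-0.002,0.023,0],[0,0,0]],
    [[-0.003,0.029,0],[0,0,0]],
    [[-0.0035,0.035,0],[0,0,0]],
    [[-0.004,0.041,0],[0,0,0]],
    [[-0.0045,0.046,0.0003],[0.002,0,0]],
    [[-0.005,0.051,0.0006],[0.005,0,0]],
    [[-0.0055,0.056,0.001],[0.008,0.001,0]]
  ]
}}

```text
time_s: 9.78
position: [0.5693, 0.0341, 0.0936]
tcp_rot: [[0.995, -0.007, -0.104], [0.104, 0.068, 0.992], [-0.0, -0.998, 0.068]]
force: [-0.2, -2.0, -5.7]
opening: 0.133
```

>>> {"name": "play_rows", "arguments": {
  "commands": [
    [[0,0,0],[0,0,0]],
    [[0,0,0],[0,0,0]]
  ]
}}

```text
time_s: 10.02
position: [0.5691, 0.0347, 0.0937]
tcp_rot: [[0.995, -0.008, -0.103], [0.103, 0.069, 0.992], [-0.0, -0.998, 0.07]]
force: [-0.9, 2.3, -4.1]
opening: 0.135
```

```bash
python3 st.py; python3 - <<'E'
from rig import *
import numpy as np,cv2
d=capture("side");w=capture("wrist")
cv2.imwrite("pics/v4.png",np.hstack([cv2.resize(d["frame"][130:310,230:450],(440,360)),cv2.resize(w["frame"],(360,270))[:,:].copy() if 0 else cv2.resize(w["frame"],(360,360))])[...,::-1])
E
```

```text
10.025 [0.5691 0.0347 0.0937] F [-0.9355  2.2576 -4.1089] M [0.3844 0.098  0.0036] pitch 0.06955725017544809 yaw 5.93586681446478
```

View pics/v4.png

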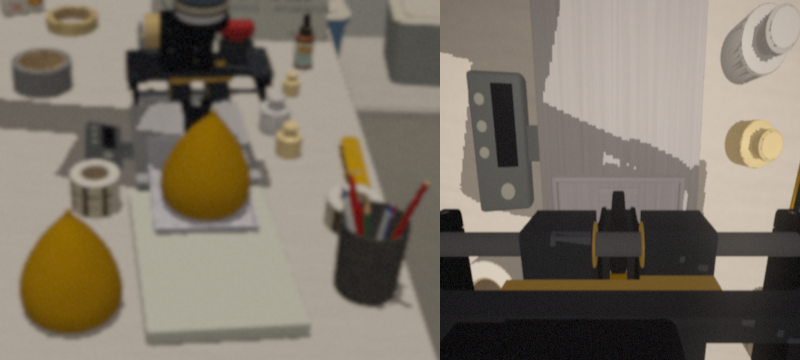

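The side view shows the cheese upright on the tray, the tail on the board and the nose well over the platform. Levelling while advancing.

>>> {"name": "play_rows", "arguments": {
  "commands": [
    [[-0.0005,0.005,0],[0,0,0]],
    [[-0.001,0.01,0],[0,0,0]],
    [[-0.001,0.012,-0.0005],[-0.01,-0.001,0]],
    [[-0.001,0.013,-0.001],[-0.02,-0.002,0]],
    [[-0.001,0.014,-0.0018],[-0.03,-0.003,0]],
    [[-0.0015,0.015,-0.0025],[-0.04,-0.004,0]],
    [[-0.0015,0.016,-0.0035],[-0.052,-0.005,0]],
    [[-0.0015,0.017,-0.0042],[-0.062,-0.006,0]],
    [[-0.0015,0.017,-0.0047],[-0.069,-0.007,0]],
    [[-0.0015,0.017,-0.0047],[-0.069,-0.007,0]]
  ]
}}

```text
time_s: 11.38
position: [0.5678, 0.0513, 0.089]
tcp_rot: [[0.995, -0.0, -0.104], [0.104, -0.001, 0.995], [-0.0, -1.0, -0.001]]
force: [0.4, -0.6, -1.1]
opening: 0.134
```

```bash
python3 st.py
```

```text
11.375 [0.5678 0.0513 0.089 ] F [ 0.4459 -0.6111 -1.1069] M [-0.1565 -0.0301 -0.0177] pitch -0.0007546200092286152 yaw 5.9613032883263175
```

```bash
cat > prof.py <<'E'
from rig import *
from h import *
s=read_state();c=capture("wrist");c.update(pos=s["position"],rot=s["tcp_rot"]);W=cloud(c,toolT(c)).reshape(-1,3)
a=np.radians(5.8);ax=np.array([-np.sin(a),np.cos(a)]);ay=np.array([-np.cos(a),-np.sin(a)])
o=np.array(s["position"][:2]);X=(W[:,:2]-o)@ax;Y=(W[:,:2]-o)@ay
print("from grip:")
for x in np.arange(.008,.14,.004):
    r=[]
    for sg in (1,-1):
        m=(abs(X-x)<.002)&(sg*Y<.055)&(sg*Y>.022)&(W[:,2]<.08);r.append(round(float(np.median(W[m,2])),4) if m.sum()>20 else None)
    print(round(x,3),r,end="; ")
E
python3 prof.py
```

```text
from grip:
0.008 [0.0343, 0.0344]; 0.012 [0.0343, 0.0343]; 0.016 [0.0344, 0.0345]; 0.02 [0.0346, 0.0347]; 0.024 [0.0404, 0.0408]; 0.028 [0.029, 0.0292]; 0.032 [0.029, 0.0291]; 0.036 [0.0291, 0.0291]; 0.04 [0.0291, 0.0291]; 0.044 [0.0291, 0.0292]; 0.048 [0.0291, 0.029]; 0.052 [0.0291, 0.0292]; 0.056 [0.0291, 0.0292]; 0.06 [0.0291, 0.0292]; 0.064 [0.0291, 0.0292]; 0.068 [0.0291, 0.0292]; 0.072 [0.0291, 0.0292]; 0.076 [0.0291, 0.0292]; 0.08 [0.0292, 0.0291]; 0.084 [0.0291, 0.0293]; 0.088 [0.0291, 0.0293]; 0.092 [0.0292, 0.0292]; 0.096 [0.0292, 0.0292]; 0.1 [0.0292, 0.0291]; 0.104 [0.0292, 0.0292]; 0.108 [0.0291, 0.0293]; 0.112 [0.0292, 0.0292]; 0.116 [0.0291, 0.0292]; 0.12 [0.0292, 0.0292]; 0.124 [0.0291, 0.0293]; 0.128 [0.0292, 0.0293]; 0.132 [0.0292, 0.0292]; 0.136 [0.0292, 0.0292];
```

The tray is flat on the platform, with its floor at 0.0344. Sliding on.

>>> {"name": "play_rows", "arguments": {
  "commands": [
    [[-0.0005,0.004,0],[0,0,0]],
    [[-0.001,0.009,0],[0,0,0]],
    [[-0.0015,0.015,0],[0,0,0]],
    [[-0.002,0.021,0],[0,0,0]],
    [[-0.003,0.028,0],[0,0,0]],
    [[-0.0035,0.035,0],[0,0,0]],
    [[-0.004,0.042,0],[0,0,0]],
    [[-0.005,0.049,0],[0,0,0]],
    [[-0.0055,0.055,0],[0,0,0]],
    [[-0.006,0.06,0],[0,0,0]]
  ]
}}

```text
time_s: 12.68
position: [0.5615, 0.1114, 0.0888]
tcp_rot: [[0.995, -0.001, -0.104], [0.104, -0.001, 0.995], [-0.001, -1.0, -0.001]]
force: [-0.0, -2.5, -2.6]
opening: 0.137
```

>>> {"name": "play_rows", "arguments": {
  "commands": [
    [[-0.0005,0.005,0],[0,0,0]],
    [[-0.001,0.01,0],[0,0,0]],
    [[-0.0015,0.015,0],[0,0,0]],
    [[-0.002,0.019,0],[0,0,0]],
    [[-0.002,0.022,0],[0,0,0]],
    [[-0.0025,0.024,0],[0,0,0]],
    [[-0.0025,0.025,0],[0,0,0]],
    [[-0.0025,0.025,0],[0,0,0]]
  ]
}}

```text
time_s: 13.68
position: [0.5591, 0.1361, 0.0888]
tcp_rot: [[0.995, -0.001, -0.104], [0.104, -0.001, 0.995], [-0.001, -1.0, -0.001]]
force: [0.6, -0.8, -3.3]
opening: 0.132
```

```bash
python3 st.py; python3 prof.py;python3 - <<'E'
from rig import *
from h import *
s=read_state();c=capture("wrist");c.update(pos=s["position"],rot=s["tcp_rot"])
p=s["position"];o=ortho(c,toolT(c),.04,p[0]-.12,p[1]+.09,600,320,.0004)[2]
d=capture("side")
v=np.zeros((600,600,3),np.uint8);v[:320]=o;v[320:,:374]=cv2.resize(d["frame"][100:280,220:460],(374,280))
cv2.imwrite("pics/v5.png",cv2.convertScaleAbs(v[...,::-1],alpha=1.3))
E
```

```text
13.675 [0.5591 0.1361 0.0888] F [ 0.555  -0.798  -3.3087] M [-0.2645  0.0312  0.0105] pitch -0.0006278287729835404 yaw 5.947407266757762
from grip:
0.008 [0.0341, 0.0342]; 0.012 [0.0341, 0.0343]; 0.016 [0.0341, 0.0343]; 0.02 [0.0347, 0.0344]; 0.024 [0.0402, 0.0402]; 0.028 [0.0291, 0.0291]; 0.032 [0.0291, 0.0291]; 0.036 [0.0291, 0.0292]; 0.04 [0.029, 0.0292]; 0.044 [0.0289, 0.0292]; 0.048 [0.0292, 0.0292]; 0.052 [0.0291, 0.0293]; 0.056 [0.0486, 0.0483]; 0.06 [0.0491, 0.0492]; 0.064 [0.0354, 0.0422]; 0.068 [-0.0005, -0.0005]; 0.072 [0.0099, -0.0]; 0.076 [0.0305, 0.0304]; 0.08 [0.0308, 0.0307]; 0.084 [0.0309, 0.0308]; 0.088 [0.0308, 0.0311]; 0.092 [0.0306, 0.0305]; 0.096 [-0.0001, 0.0181]; 0.1 [-0.0009, -0.0009]; 0.104 [-0.0009, -0.0007]; 0.108 [-0.0008, -0.0008]; 0.112 [-0.0009, -0.0007]; 0.116 [-0.0009, -0.0007]; 0.12 [-0.0008, -0.0008]; 0.124 [-0.0008, -0.0007]; 0.128 [-0.0009, -0.0007]; 0.132 [-0.0007, -0.0008]; 0.136 [-0.0008, -0.0008];
```

View pics/v5.png

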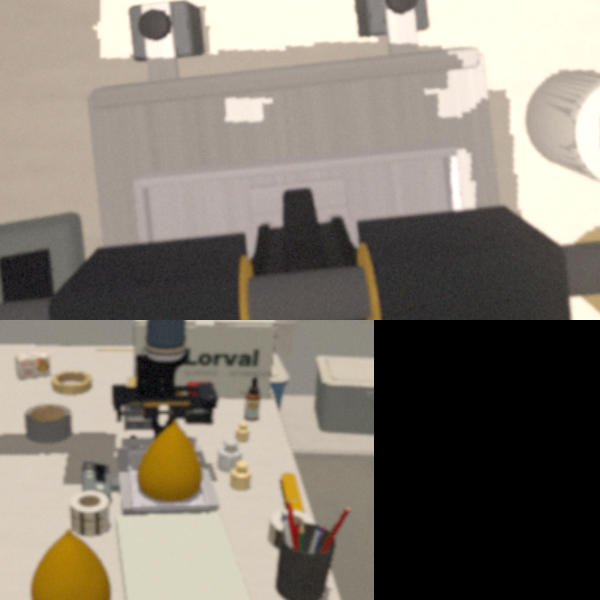

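The bar's face is about 28 mm ahead of the nose, and the tray is centred and square. I'll advance 22 mm, then creep.

>>> {"name": "play_rows", "arguments": {
  "commands": [
    [[-0.0005,0.004,0],[0,0,0]],
    [[-0.001,0.008,0],[0,0,0]],
    [[-0.001,0.012,0],[0,0,0]],
    [[-0.0015,0.016,0],[0,0,0]],
    [[-0.002,0.019,0],[0,0,0]],
    [[-0.002,0.021,0],[0,0,0]],
    [[-0.002,0.022,0],[0,0,0]],
    [[-0.002,0.0225,0],[0,0,0]],
    [[-0.002,0.023,0],[0,0,0]]
  ]
}}

```text
time_s: 14.95
position: [0.5572, 0.1588, 0.0888]
tcp_rot: [[0.995, -0.001, -0.104], [0.104, -0.001, 0.995], [-0.001, -1.0, -0.001]]
force: [-0.4, -3.4, -4.5]
opening: 0.136
```

>>> {"name": "play_rows", "arguments": {
  "commands": [
    [[0,0.0005,0],[0,0,0]],
    [[0,0.001,0],[0,0,0]],
    [[-0.0001,0.0015,0],[0,0,0]],
    [[-0.0002,0.002,0],[0,0,0]]
  ]
}}

```text
time_s: 15.45
position: [0.557, 0.161, 0.0888]
tcp_rot: [[0.995, -0.0, -0.104], [0.104, -0.001, 0.995], [-0.001, -1.0, -0.001]]
force: [0.7, -2.9, -3.8]
opening: 0.134
```

>>> {"name": "play_rows", "arguments": {
  "commands": [
    [[0,0.0005,0],[0,0,0]],
    [[-0.0001,0.001,0],[0,0,0]]
  ]
}}

```text
time_s: 15.7
position: [0.5569, 0.162, 0.0889]
tcp_rot: [[0.995, -0.0, -0.104], [0.104, -0.001, 0.995], [-0.001, -1.0, -0.001]]
force: [0.4, -2.2, -3.7]
opening: 0.138
```

>>> {"name": "play_rows", "arguments": {
  "commands": [
    [[0,0.0003,0],[0,0,0]],
    [[0,0.0006,0],[0,0,0]]
  ]
}}

```text
time_s: 15.95
position: [0.5569, 0.1625, 0.0889]
tcp_rot: [[0.995, -0.0, -0.104], [0.104, -0.001, 0.995], [-0.001, -1.0, -0.001]]
force: [0.8, -2.7, -4.8]
opening: 0.132
```

>>> {"name": "play_rows", "arguments": {
  "commands": [
    [[0,0.0003,0],[0,0,0]],
    [[0,0.0006,0],[0,0,0]]
  ]
}}

```text
time_s: 16.2
position: [0.5569, 0.1631, 0.0888]
tcp_rot: [[0.995, -0.001, -0.104], [0.104, -0.001, 0.995], [-0.001, -1.0, -0.001]]
force: [0.3, -2.6, -4.9]
opening: 0.135
```

>>> {"name": "play_rows", "arguments": {
  "commands": [
    [[0,0.0003,0],[0,0,0]],
    [[0,0.0005,0],[0,0,0]]
  ]
}}

```text
time_s: 16.45
position: [0.5568, 0.1637, 0.0888]
tcp_rot: [[0.995, -0.001, -0.104], [0.104, -0.001, 0.995], [-0.001, -1.0, -0.001]]
force: [0.1, -1.7, -3.7]
opening: 0.141
```

>>> {"name": "play_rows", "arguments": {
  "commands": [
    [[0,0.0003,0],[0,0,0]],
    [[0,0.0005,0],[0,0,0]]
  ]
}}

```text
time_s: 16.7
position: [0.5569, 0.1641, 0.0888]
tcp_rot: [[0.995, -0.001, -0.104], [0.104, -0.001, 0.995], [-0.001, -1.0, -0.001]]
force: [0.8, -1.8, -4.1]
opening: 0.137
```

>>> {"name": "play_rows", "arguments": {
  "commands": [
    [[0,0.0003,0],[0,0,0]],
    [[0,0.0005,0],[0,0,0]]
  ]
}}

```text
time_s: 16.95
position: [0.5568, 0.1647, 0.0888]
tcp_rot: [[0.995, -0.001, -0.104], [0.104, -0.001, 0.995], [-0.001, -1.0, -0.001]]
force: [0.1, -2.5, -4.4]
opening: 0.135
```

>>> {"name": "play_rows", "arguments": {
  "commands": [
    [[0,0.0003,0],[0,0,0]],
    [[0,0.0005,0],[0,0,0]]
  ]
}}

```text
time_s: 17.2
position: [0.5568, 0.1652, 0.0888]
tcp_rot: [[0.995, -0.001, -0.104], [0.104, -0.001, 0.995], [-0.001, -1.0, -0.001]]
force: [-0.1, -1.8, -4.6]
opening: 0.134
```

>>> {"name": "play_rows", "arguments": {
  "commands": [
    [[0,0.0003,0],[0,0,0]],
    [[0,0.0005,0],[0,0,0]]
  ]
}}

```text
time_s: 17.45
position: [0.5569, 0.1657, 0.0888]
tcp_rot: [[0.995, -0.0, -0.104], [0.104, -0.001, 0.995], [-0.001, -1.0, -0.001]]
force: [0.5, -1.5, -3.3]
opening: 0.137
```

>>> {"name": "play_rows", "arguments": {
  "commands": [
    [[0,0.0003,0],[0,0,0]],
    [[0,0.0005,0],[0,0,0]]
  ]
}}

```text
time_s: 17.7
position: [0.5569, 0.166, 0.0888]
tcp_rot: [[0.995, -0.001, -0.104], [0.104, -0.001, 0.995], [-0.001, -1.0, -0.001]]
force: [0.6, -3.3, -5.0]
opening: 0.138
```

>>> {"name": "play_rows", "arguments": {
  "commands": [
    [[0,0.0003,0],[0,0,0]],
    [[0,0.0003,0],[0,0,0]]
  ]
}}

```text
time_s: 17.95
position: [0.5569, 0.166, 0.0888]
tcp_rot: [[0.995, -0.001, -0.104], [0.104, -0.002, 0.995], [-0.001, -1.0, -0.002]]
force: [-0.2, -4.6, -4.2]
opening: 0.137
```

```bash
python3 prof.py; python3 st.py
```

```text
from grip:
0.008 [0.0342, 0.0342]; 0.012 [0.0342, 0.0341]; 0.016 [0.0342, 0.0342]; 0.02 [0.0347, 0.0344]; 0.024 [0.0412, 0.0412]; 0.028 [0.0486, 0.0487]; 0.032 [0.0443, 0.0485]; 0.036 [-0.0005, 0.0352]; 0.04 [-0.0001, 0.0002]; 0.044 [0.0297, 0.0307]; 0.048 [0.03, 0.0306]; 0.052 [0.0302, 0.0308]; 0.056 [0.0306, 0.031]; 0.06 [0.0307, 0.0312]; 0.064 [0.0296, 0.0307]; 0.068 [-0.0008, -0.0005]; 0.072 [-0.0009, -0.0007]; 0.076 [-0.0009, -0.0008]; 0.08 [-0.0009, -0.0008]; 0.084 [-0.0008, -0.0008]; 0.088 [-0.0008, -0.0008]; 0.092 [-0.0009, -0.0008]; 0.096 [-0.0009, -0.0007]; 0.1 [-0.0009, -0.0008]; 0.104 [-0.0008, -0.0008]; 0.108 [-0.0007, -0.0008]; 0.112 [-0.0008, -0.0007]; 0.116 [-0.0008, -0.0008]; 0.12 [-0.0008, -0.0007]; 0.124 [-0.0008, -0.0008]; 0.128 [-0.0009, -0.0006]; 0.132 [-0.0009, -0.0007]; 0.136 [-0.0008, -0.0008]; 18.0 [0.5569 0.1661 0.0888] F [ 0.883  -4.482  -4.2354] M [-0.8879  0.054  -0.0453] pitch -0.0015399330478869208 yaw 5.97070700910749
```

Contact found at y≈0.166. Building the push in small steps.

>>> {"name": "play_rows", "arguments": {
  "commands": [
    [[0,0.0003,0],[0,0,0]],
    [[0,0.0005,0],[0,0,0]]
  ]
}}

```text
time_s: 18.25
position: [0.5569, 0.1663, 0.0888]
tcp_rot: [[0.995, -0.001, -0.105], [0.105, -0.002, 0.995], [-0.001, -1.0, -0.002]]
force: [0.1, -6.9, -5.3]
opening: 0.134
```

>>> {"name": "play_rows", "arguments": {
  "commands": [
    [[0,0.0003,0],[0,0,0]],
    [[0,0.0003,0],[0,0,0]]
  ]
}}

```text
time_s: 18.5
position: [0.557, 0.1664, 0.0888]
tcp_rot: [[0.994, -0.0, -0.105], [0.105, -0.002, 0.994], [-0.001, -1.0, -0.002]]
force: [-0.5, -6.4, -4.5]
opening: 0.131
```

>>> {"name": "play_rows", "arguments": {
  "commands": [
    [[0,0.0003,0],[0,0,0]],
    [[0,0.0005,0],[0,0,0]]
  ]
}}

```text
time_s: 18.75
position: [0.557, 0.1666, 0.0888]
tcp_rot: [[0.994, -0.0, -0.106], [0.106, -0.003, 0.994], [-0.001, -1.0, -0.003]]
force: [1.0, -8.3, -4.2]
opening: 0.136
```

>>> {"name": "play_rows", "arguments": {
  "commands": [
    [[0,0.0001,0],[0,0,0]],
    [[0,0.0001,0],[0,0,0]]
  ]
}}

```text
time_s: 19.0
position: [0.557, 0.1666, 0.0888]
tcp_rot: [[0.994, -0.0, -0.106], [0.106, -0.003, 0.994], [-0.001, -1.0, -0.003]]
force: [0.2, -8.6, -3.9]
opening: 0.137
```

>>> {"name": "play_rows", "arguments": {
  "commands": [
    [[0,0.0002,0],[0,0,0]],
    [[0,0.0004,0],[0,0,0]],
    [[0,0.0004,0],[0,0,0]],
    [[0,0.0004,0],[0,0,0]]
  ]
}}

```text
time_s: 19.5
position: [0.557, 0.1666, 0.0888]
tcp_rot: [[0.994, -0.001, -0.106], [0.106, -0.004, 0.994], [-0.001, -1.0, -0.004]]
force: [1.8, -9.1, -3.3]
opening: 0.139
```

>>> {"name": "play_rows", "arguments": {
  "commands": [
    [[0,0,0],[0,0,0]],
    [[0,0,0],[0,0,0]],
    [[0,0,0],[0,0,0]],
    [[0,0,0],[0,0,0]],
    [[0,0,0],[0,0,0]],
    [[0,0,0],[0,0,0]],
    [[0,0,0],[0,0,0]],
    [[0,0,0],[0,0,0]],
    [[0,0,0],[0,0,0]],
    [[0,0,0],[0,0,0]]
  ]
}}

```text
time_s: 20.75
position: [0.557, 0.1666, 0.0888]
tcp_rot: [[0.994, -0.001, -0.106], [0.106, -0.004, 0.994], [-0.001, -1.0, -0.004]]
force: [0.2, -10.0, -4.4]
opening: 0.138
```

```bash
python3 st.py
```

```text
20.75 [0.557  0.1666 0.0888] F [  0.1945 -10.0432  -4.4305] M [-1.5345 -0.0353  0.2011] pitch -0.0037218539670850663 yaw 6.070372751838997
```

Held about 10 N at the tool for over 1.2 s, which is about 7.5–8 N on the stop after subtracting drag. I'll relax the push, release and rise.

>>> {"name": "play_rows", "arguments": {
  "commands": [
    [[0,-0.0005,0],[0,0,0]],
    [[0,-0.001,0],[0,0,0]],
    [[0,-0.0014,0],[0,0,0]],
    [[0,-0.0014,0],[0,0,0]]
  ]
}}

```text
time_s: 21.25
position: [0.557, 0.1665, 0.0888]
tcp_rot: [[0.995, -0.0, -0.105], [0.105, -0.002, 0.995], [-0.0, -1.0, -0.002]]
force: [0.4, -5.5, -4.6]
opening: 0.138
```

>>> {"name": "play_rows", "arguments": {
  "commands": [
    [[0,0,0],[0,0,0]],
    [[0,0,0],[0,0,0]],
    [[0,0,0],[0,0,0]],
    [[0,0,0],[0,0,0]],
    [[0,0,0],[0,0,0]],
    [[0,0,0],[0,0,0]]
  ],
  "gripper": 0.06
}}

```text
time_s: 22.0
position: [0.5569, 0.1669, 0.0889]
tcp_rot: [[0.995, -0.001, -0.104], [0.104, -0.001, 0.995], [-0.001, -1.0, -0.001]]
force: [0.1, 0.1, -0.2]
opening: 0.667
```

```bash
python3 st.py
```

```text
22.0 [0.5569 0.1669 0.0889] F [ 0.1484  0.0782 -0.1997] M [-0.0304  0.0411 -0.0692] pitch -0.0009109964564573741 yaw 5.951889628472216
```

>>> {"name": "play_rows", "arguments": {
  "commands": [
    [[0,0,0.01],[0,0,0]],
    [[0,0,0.04],[0,0,0]],
    [[0,0,0.09],[0,0,0]],
    [[0,0,0.14],[0,0,0]],
    [[0,0,0.19],[0,0,0]],
    [[0,0,0.21],[0,0,0]],
    [[0,0,0.21],[0,0,0]],
    [[0,0,0.21],[0,0,0]]
  ]
}}

```text
time_s: 23.0
position: [0.556, 0.1667, 0.2979]
tcp_rot: [[0.995, -0.003, -0.104], [0.104, -0.001, 0.995], [-0.003, -1.0, -0.001]]
force: [-0.6, 0.1, 0.0]
opening: 0.69
```

```bash
python3 st.py; python3 - <<'E'
from rig import *
from h import *
s=read_state();c=capture("wrist");c.update(pos=s["position"],rot=s["tcp_rot"]);T=toolT(c);W=cloud(c,T)
o=ortho(c,T,.040,.46,.24,400,400,.0006)[2];d=capture("side")
cv2.imwrite("pics/v6.png",cv2.convertScaleAbs(np.hstack([o,cv2.resize(d["frame"][90:290,240:440],(400,400))])[...,::-1],alpha=1.3))
P=W.reshape(-1,3);a=np.radians(5.8);ax=np.array([-np.sin(a),np.cos(a)]);ay=np.array([-np.cos(a),-np.sin(a)])
q=np.array([.5569,.1665]);X=(P[:,:2]-q)@ax;Y=(P[:,:2]-q)@ay
for x in (-.01,0,.01,.018,.024,.028,.032):
  print(x,[round(float(np.median(P[(abs(X-x)<.002)&(abs(Y-y)<.012),2])),4) for y in (-.045,-.03,.03,.045)])
E
```

```text
23.0 [0.556  0.1667 0.2979] F [-0.6486  0.1412  0.0256] M [-0.045   0.0178  0.0044] pitch -0.0009734803804864381 yaw 5.95257155115912
-0.01 [0.365, 0.3614, 0.3199, 0.3207]
0 [0.3275, 0.321, 0.3217, 0.3267]
0.01 [0.3008, 0.2973, 0.2993, 0.302]
0.018 [0.3842, 0.3844, 0.3597, 0.3651]
0.024 [0.3785, 0.3797, 0.3855, 0.384]
0.028 [0.3655, 0.3604, 0.3601, 0.3656]
0.032 [0.3654, 0.3589, 0.3587, 0.3655]
```

View pics/v6.png

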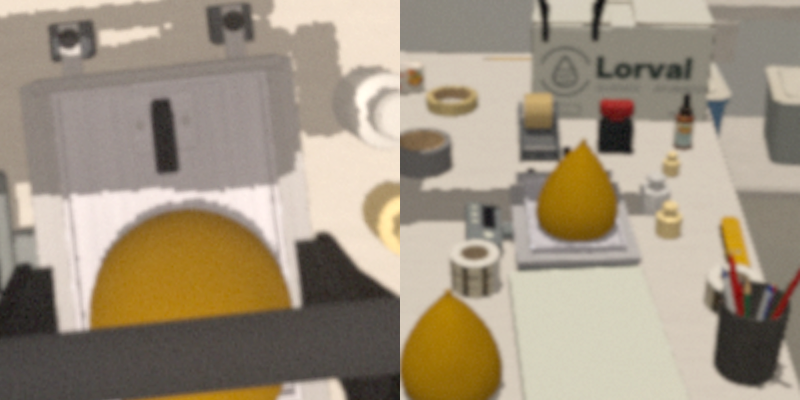

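The tray is at the bar (nose at row ~90), centred and square. The cheese is upright and nothing touches it, so I'm handing in.

```bash
python3 -c "
from rig import *
print(hand_in())"
```

```text
the job is handed in; nothing more can be done
None
```

The tray and cheese are on the scale, with the nose up at the end stop, and the job is handed in. The arm finished at about 23 s of the 70 s allowed.

- **Step:** I pinched the grip and slid the tray along the board while squaring it. Then I raised the nose about 12 mm, and depth showed 5 mm of clearance over the 7.5 mm step. After crossing, I levelled the tray onto the platform.
- **Stop:** Creeping forward, I felt the bar at TCP y≈0.166. I held about 9–10 N at the tool for about 1.5 s. Sliding drag was 2–3 N, so I estimate 7–8 N on the stop; that force could not be read directly.
- **Release:** I eased the push, but about 5.5 N was still on the tool when I opened the fingers. The tool force then dropped to zero.

**Last checks:** The final pictures showed the nose at the bar, the tray centred and about square, the cheese upright, and the bystanders in view apparently undisturbed. Depth had shown the tray flat while it was still gripped at the stop. My repeat depth check after release failed, because the arm's own body filled the sampled area, so flatness after letting go rests on the pictures.

**Disagreement:** The scene camera placed things about 10 mm away from the wrist camera. I relied on the wrist camera.

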